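Open the lathe's gear cover and leave it standing square

ROBOT

A 6-joint arm with a two-finger parallel gripper is mounted at the origin on the work surface. World frame = base frame: x ahead of the robot, y to its left, z up, the work surface at z = 0. Lengths are in m, angles in rad, forces in N, time in s.
With the tool pointing down it reaches from about 0.375 to 0.9 m from the base axis. Payload 3.1 kg.
Tool frame: the origin (TCP) lies on the centre line of the jaws, within the pads' length; the fingertips stand 19 mm ahead of it and the grasp point (between the pads) is the TCP; z points along the fingers, y is the line along which they close (so a half turn about z gives the same grasp; the last joint's range is limited). The gripper opens to 85 mm and grips with 20 to 120 N. Pads are 22 mm wide; open, the fingers measure 114 mm over their backs; the gripper's body (76 mm by 85 mm) begins 54 mm behind the grasp point. The pads swing forward as they close: fully open they stand 13 mm farther back than shut.
Start: joints at [1.01, 0.527, 1.433, -0, 1.181, -0.178], TCP at [0.233, 0.58, 0.25] pointing down, gripper open.
Joint ranges: [-3.08, 3.08], [-0.75, 2.2], [0.22, 2.44], [-1.43, 4.57], [0, 2.65], [-2.85, 2.85]. Speed limits (rad/s): [2.79, 2.79, 3.14, 3.14, 3.14, 3.14].

INTERFACE

Orientations are given as a unit quaternion [x, y, z, w].
In Python, from station import manip, cams, sign_off gives the robot as it stands.
- The arm moves only by the tool carry_out, never from a script. Its argument "targets" is a list that holds one entry, the list of rows, each a list of 7 numbers: the shift along the tool's x, y, z in cm, then the turn, a rotation vector about the tool's x, y, z in degrees, then the finger opening in cm, from 0 to 8.54. A call has 1 to 12 rows; each row is the pose to reach, as a shift and turn from the pose commanded when the call began, along the tool's axes at that moment; what a row does not reach only later rows make up. A row lasts 1/12 s, in which the tool goes at most 41.7 mm and 7.16 degrees, less where a joint would pass 70% of its speed; a pose out of reach is approached as far as the arm can. A call with a gripper value outside its range is refused whole. The fingers move at their own pace and stop on an object; "force" is the grip in N (left out, the last holds). Time passes only in rows, so rows that repeat a pose let the fingers close. It gives the time, the measured TCP pose, the force, the opening and the grip force at its end, in the units of the state.
- manip.sense(): the state, without advancing time (a new reading comes with each control period).
- cams.snapshot(name): name is "scene" or "top"; returns the picture (384x512x3 uint8, red, green, blue); there is no depth.
- cams.camera_info(name): a dict with "K" (3x3 intrinsics, pixels), "T" (4x4, takes a point from camera to world coordinates). Camera axes: x right, y down, z forward; pixel columns grow to the right and rows downward; lengths in m; the calibration is good to about 2 mm. A picture is of the moment at which its call begins. camera_info takes no time and is no camera call.
- sign_off(): hands the job in; it is judged then, once.
The state is a dict: "t": time; "q": joint angles; "qd": joint speeds; "tau": joint torques, N m; "tcp_pos": TCP position; "tool_rot": TCP orientation; "force": force on the tool from outside, world axes, zero at the start; "ft_torque": the same for the moment, N m; "finger_gap": opening from 0.0 (shut) to 1.0 (fully open); "gripper_force": force on a finger pad.
Only numpy, scipy, OpenCV 4.12 (cv2) and the standard library are available. Lean on these libraries where they do the work, as an engineer would, in place of code of your own. Each camera call takes 0.05 s, during which the arm holds its last target. There are 200 camera calls.

TASK

Swing the lathe's gear cover from where it stands ajar out to square, a quarter turn from shut, and leave it standing there on its own, still and with your hand clear. It is heavy and its hinge runs almost freely, so it will not stop by itself and springs back from a rigid hand: swing it calmly, move along with it and ease it to rest with a light hand, without knocking or pressing it hard. It must neither bang against its open stop nor fall shut, and nothing else on the bench may be knocked about.

Things in the scene. Friction and masses are not known exactly. Their poses are not given: they have to be found in the camera images.
- cover (a joint): angle of the gear cover about its upright hinge: 0 = shut against the headstock's end, 1.571 = square to it (the goal), hard stop at 2.05; starts ajar at 0.45 to 0.75. The reading is that of the cover's heavy core (4.2 kg, 0.11 kg m2 about the hinge, give or take 30%). The hinge runs almost freely (0.004 N m s/rad, 0.0003 N m): once moving, the cover coasts on with a time constant of 20 to 40 s.
- shell: blue-grey sheet shell of the cover, the part one touches (1 kg, 0.038 kg m2). It sits round the core on rubber mounts: turning it 1 rad about the hinge against the core would take 10 N m (200 N/m at the rim), with some damping (0.60 N m s/rad) and 0.09 rad travel each way, so the cover bounces back from a hand held still. Origin: foot of the hinge axis on the bench.
- lathe: blue-grey bench lathe, fixed. Origin: foot of the cover's hinge axis on the bench (z = 0), at the rear corner of the headstock's end; x runs along the spindle to the tailstock, away from the robot, z up. At cover angle q the cover reaches from the hinge towards (-sin q, -cos q) in the lathe's x, y and opens towards (-cos q, +sin q). The headstock is 238 mm high and lies at the lathe's x > 8 mm.
- cover_hinge (a point): point on the hinge axis at the height of the cover's upper edge, 250 mm above the bench. The cover is a box without a handle, too thick to grip: it reaches from 5 to 275 mm out from the hinge axis, is 100 mm thick, stands from 25 to 250 mm above the bench, is open and hollow towards the gears and closed on top.
- cover_inner (a point): point on the shell's inner rim (the side towards the gears, pushed to open the cover), upper edge, 225 mm from the hinge axis, 250 mm above the bench. The rim lies in the plane of the hinge axis; below the closed top, 22 mm thick, it is hollow, so from above its upright face is 228 to 250 mm high.
- cover_outer (a point): point on the shell's plain outer face, upper edge, straight across from cover_inner, 100 mm further in the opening direction. This face is closed from 25 to 250 mm high; pressed here, the opening cover slows down.
- oil_can: yellow oil bottle with a red cap, 60 mm across, 150 mm high, standing loose on the bench to the left; a bystander. Origin at the centre of its foot.
- spare_gear: brass change gear, a flat disc 80 mm across and 14 mm thick, lying loose in the grey gear tray on the right; a bystander. Origin at the centre of its underside.

How it is judged:
By the outcome, as a careful person would: the job done as asked, in the order asked, and still so for the second after the job is handed in, with the robot touching nothing.
It also fails if it takes over 38 s, if anything falls off the work surface, if the arm or the gripper's body presses on something with over 40 N, if the wrist force passes 120 N, or if a joint passes its speed limit or range.

## Working session

There is one attempt and no reset: what is moved stays moved. The work goes in short steps, Python scripts to look and compute and a tool call to move; the robot and the scene stay as the last step left them, time stands still between calls to the robot, and variables do not carry over. Pictures are saved under pics/ and viewed, at most 10 in all, crops included, and the job is handed in when it is done.

Besides the shell and the picture viewer there is one more tool, called after "Emit:" as name(argument=value, ...), one argument or row to a line, values as JSON. carry_out: Moves the arm, as the interface text tells. Its arguments: {"type":"object","properties":{"targets":{"type":"array"},"force":{"type":"number"}},"required":["targets"]}

```bash
mkdir -p pics; python3 - <<'E'
from station import manip,cams
import cv2,numpy as np
np.set_printoptions(precision=4,suppress=True)
s=manip.sense();print(s['t'],s['tcp_pos'],s['tool_rot'],s['force'],s['finger_gap'])
for n in("scene","top"):
    im=cams.snapshot(n);cv2.imwrite(f"pics/{n}0.png",cv2.resize(im[:,:,::-1],(800,600),interpolation=cv2.INTER_CUBIC))
    c=cams.camera_info(n);print(n,np.array(c['K']),np.array(c['T']))
E
```

```text
0.0 [0.2331 0.5792 0.2493] [ 0.1902  0.9817 -0.001  -0.0004] [-0.3139 -0.7542 -0.3523] 0.9981292157980344
scene [[354.1586   0.     258.1188]
 [  0.     354.1586 196.9639]
 [  0.       0.       1.    ]] [[-0.041   0.5719 -0.8193  1.7612]
 [ 0.9989  0.0409 -0.0215  0.0949]
 [ 0.0213 -0.8193 -0.5729  0.9452]
 [ 0.      0.      0.      1.    ]]
top [[491.8625   0.     255.6733]
 [  0.     491.8625 190.8586]
 [  0.       0.       1.    ]] [[-0.0141 -0.998   0.0621  0.5229]
 [-0.9998  0.0148  0.0116  0.041 ]
 [-0.0125 -0.0619 -0.998   1.7654]
 [ 0.      0.      0.      1.    ]]
```

View pics/scene0.png

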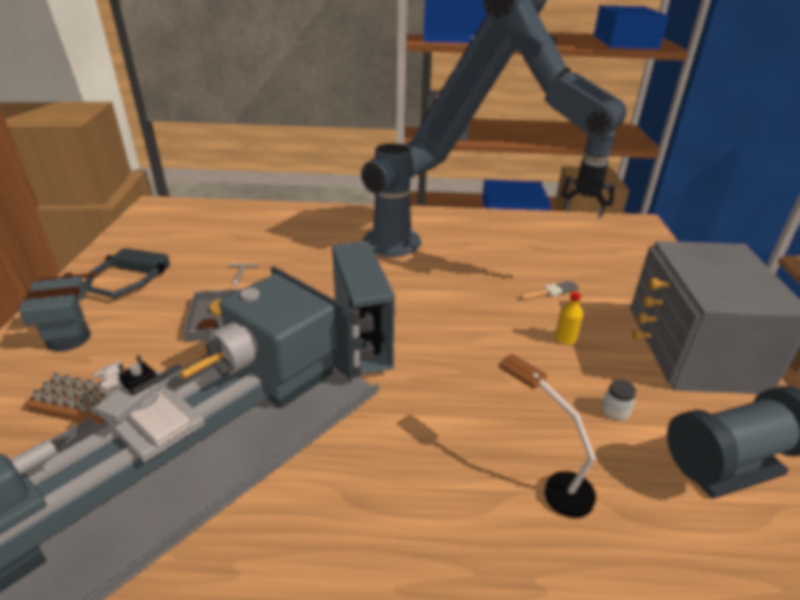

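View pics/top0.png

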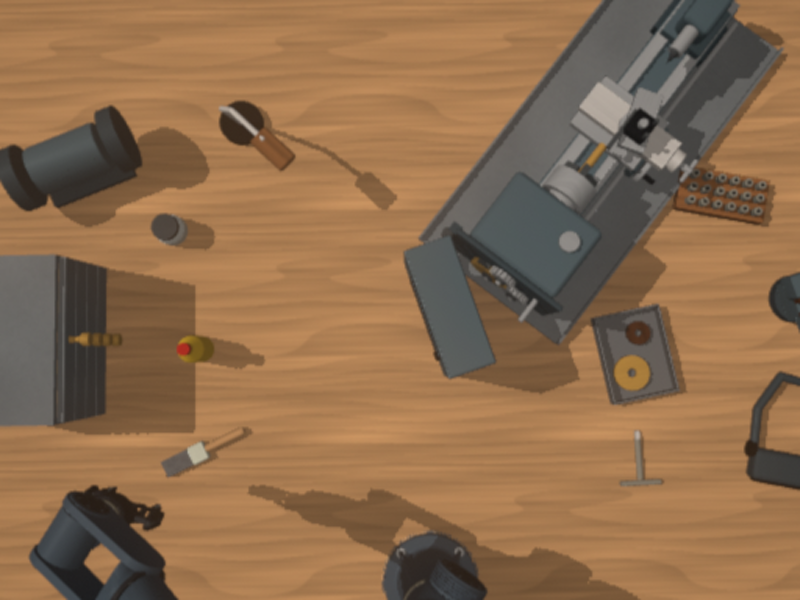

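The top view shows the cover's lid as a quad at about (405,253), (450,236), (495,362), (449,377). The hinge is at the upper right corner, the oil can at (192,348) and the tray at (635,355). I'll enlarge it to refine these.

```bash
cat > h.py <<'E'
import numpy as np,cv2
from station import manip,cams
np.set_printoptions(precision=4,suppress=True)
def ray(n,uv,z):
    c=cams.camera_info(n);K=np.array(c['K']);T=np.array(c['T'])
    d=T[:3,:3]@np.linalg.inv(K)@np.array([uv[0],uv[1],1.]);o=T[:3,3]
    return o+d*(z-o[2])/d[2]
E
python3 - <<'E'
import cv2
im=cv2.imread('pics/top0.png')  # 800 wide
c=im[215:395,385:625]
cv2.imwrite('pics/crop0.png',cv2.resize(c,None,fx=3.3,fy=3.3,interpolation=cv2.INTER_CUBIC))
E
```

```text
(no output)
```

View pics/crop0.png

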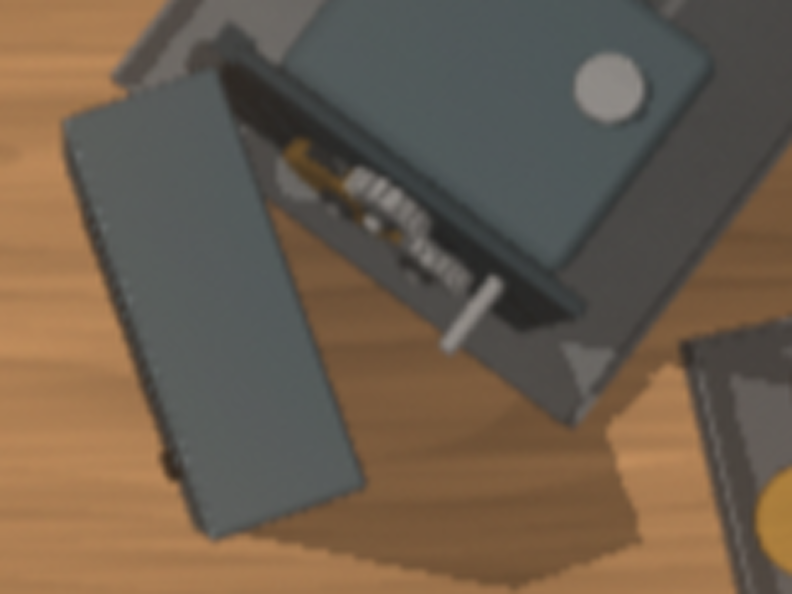

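```bash
python3 - <<'E'
from h import *
def px(c): return (np.array(c)/3.3+[385,215]+.5)*.64-.5
P={k:ray('top',px(v),z) for k,v,z in [('A',(64,123),.25),('B',(218,67),.25),('C',(365,486),.25),('D',(212,538),.25),('h1',(285,62),.238),('h2',(553,268),.238),('p1',(228,35),.238),('p2',(582,310),.238)]}
for k in P: print(k,P[k])
A,B,C,D=[P[k][:2] for k in 'ABCD']
print([np.linalg.norm(x) for x in (B-A,C-B,D-C,D-A)])
u=(C-B)+(D-A);u/=np.linalg.norm(u);n=np.array([u[1],-u[0]])
print('n check',n,(A-B)@n)
if (A-B)@n<0:n=-n
ctr=(A+B+C+D)/4; H=ctr-u*.14-n*.05
print('hinge',H,'u ang',np.degrees(np.arctan2(u[1],u[0])),'n',n)
for a,b in(('h1','h2'),('p1','p2')):
    d=P[b]-P[a];print(a,np.degrees(np.arctan2(d[1],d[0])))
c=(192,348);print('oil',ray('top',(np.array(c)+.5)*.64-.5,.1))
s=manip.sense()
from scipy.spatial.transform import Rotation as R
print(R.from_quat(s['tool_rot']).as_matrix())
E
```

```text
A [0.7088 0.0482 0.25  ]
B [ 0.7412 -0.0449  0.25  ]
C [ 0.4889 -0.1277  0.25  ]
D [ 0.4594 -0.0362  0.25  ]
h1 [ 0.7454 -0.0862  0.238 ]
h2 [ 0.6179 -0.2449  0.238 ]
p1 [ 0.7624 -0.052   0.238 ]
p2 [ 0.5924 -0.2616  0.238 ]
[np.float64(0.0985562252534332), np.float64(0.26552338301539485), np.float64(0.09612725819408052), np.float64(0.2633121671139229)]
n check [-0.3161  0.9487] 0.09854721965343526
hinge [ 0.7482 -0.0433] u ang -161.57485698059946 n [-0.3161  0.9487]
h1 -128.77406044499256
p1 -129.05428505258035
oil [0.5256 0.5127 0.1   ]
[[-0.9276  0.3735 -0.0011]
 [ 0.3735  0.9276 -0.0017]
 [ 0.0003 -0.002  -1.    ]]
```

```bash
cat >> h.py <<'E'
import json
H=np.array([.7482,-.0433]); PHI0=-128.9
def un(q):
    a=np.radians(PHI0)-q; return np.array([np.cos(a),np.sin(a)]),np.array([np.sin(a),-np.cos(a)])
def yaw(q): return PHI0-np.degrees(q)+270   # tool x along opening direction
def pose(q,r,d,z):  # hand beside plane of angle q; d along opening direction from rim plane
    u,n=un(q); p=H+r*u+d*n; return np.array([p[0],p[1],z,yaw(q)])
def plan(c,P,g=0,r=(2,1)):  # c: commanded [x,y,z,yaw]; P: list of poses -> rows; returns final command
    y=np.radians(c[3]);X=np.array([np.cos(y),np.sin(y)]);Y=np.array([np.sin(y),-np.cos(y)])
    for p in P:
        d=p[:2]-c[:2]; print([round(float(v),2) for v in(100*d@X,100*d@Y,-100*(p[2]-c[2]),0,0,-(p[3]-c[3]))]+[g])
    json.dump(list(map(float,P[-1])),open('cmd.json','w')); 
def cmd(): return np.array(json.load(open('cmd.json')))
def lidq(q):
    u,n=un(q); return [np.r_[H+a*u+b*n,.25] for a,b in((.005,0),(.275,0),(.275,.1),(.005,.1))]
def proj(p,n='top'):
    c=cams.camera_info(n);K=np.array(c['K']);T=np.array(c['T']); x=K@(T[:3,:3].T@(np.asarray(p)-T[:3,3])); return x[:2]/x[2]
def cover(save=None,im=None):
    if im is None: im=cams.snapshot('top')
    if save: cv2.imwrite(save,im[:,:,::-1])
    lab=cv2.cvtColor(im,cv2.COLOR_RGB2LAB).astype(float)
    import os
    ref=np.array(json.load(open('ref.json'))) if os.path.exists('ref.json') else None
    if ref is None:
        m=np.zeros(im.shape[:2],np.uint8);cv2.fillPoly(m,[np.array([proj(p) for p in lidq(.57)]).astype(int)],1)
        ref=np.median(lab[m>0],axis=0);json.dump(list(ref),open('ref.json','w'))
    M=(np.abs(lab-ref).max(2)<12).astype(np.float32)
    M=cv2.resize(M,None,fx=4,fy=4,interpolation=cv2.INTER_LINEAR)
    qs=np.arange(.3,2.06,.005);S=[]
    for q in qs:
        a=np.zeros(M.shape,np.uint8);cv2.fillPoly(a,[((np.array([proj(p) for p in lidq(q)])+.5)*4-.5).round().astype(int)],1)
        b=cv2.dilate(a,np.ones((33,33)))-a
        S.append(M[a>0].mean()-M[b>0].mean())
    S=np.array(S);w=S>S.max()-.03; w&=np.abs(qs-qs[S.argmax()])<.06
    return float((qs[w]*(S[w]-S.max()+.03)).sum()/(S[w]-S.max()+.03).sum()),float(S.max())
E
python3 - <<'E'
from h import *
im=cv2.imread('pics/top0.png');im=cv2.resize(im,(512,384),interpolation=cv2.INTER_AREA)[:,:,::-1].copy()
print('q',cover(im=im))
c=np.array([.233,.58,.25,158.07])
q=.57
t=pose(q,.24,-.024,.32);print(t)
def ease(n): 
    s=np.arange(1,n+1)/n; return s*s*(3-2*s)
# trapezoid 24 rows
v=np.r_[np.linspace(.3,1,4),np.ones(16),np.linspace(1,.15,5)];s=np.cumsum(v)/v.sum()
mid=[c+(t-c)*k for k in s]
for m,k in zip(mid,s): m[2]=.25+.07*min(1,k*4)
print(max(np.linalg.norm(mid[i+1][:3]-mid[i][:3]) for i in range(24)))
plan(c,mid[:12]);print();plan(mid[11],mid[12:])
E
```

```text
q (0.5830719658799502, 0.8850297331809998)
[  0.5281  -0.142    0.32   108.4414]
0.03858952322120049
[-0.76, -0.78, -0.39, 0.0, 0.0, 0.69, 0]
[-2.11, -2.17, -1.09, 0.0, 0.0, 1.93, 0]
[-4.05, -4.17, -2.09, 0.0, 0.0, 3.7, 0]
[-6.58, -6.77, -3.39, 0.0, 0.0, 6.01, 0]
[-9.11, -9.38, -4.69, 0.0, 0.0, 8.32, 0]
[-11.64, -11.99, -6.0, 0.0, 0.0, 10.63, 0]
[-14.17, -14.59, -7.0, 0.0, 0.0, 12.94, 0]
[-16.7, -17.2, -7.0, 0.0, 0.0, 15.25, 0]
[-19.23, -19.8, -7.0, 0.0, 0.0, 17.56, 0]
[-21.76, -22.41, -7.0, 0.0, 0.0, 19.87, 0]
[-24.29, -25.01, -7.0, 0.0, 0.0, 22.19, 0]
[-26.82, -27.62, -7.0, 0.0, 0.0, 24.5, 0]

[-3.38, -1.32, -0.0, 0.0, 0.0, 2.31, 0]
[-6.77, -2.64, -0.0, 0.0, 0.0, 4.62, 0]
[-10.15, -3.97, -0.0, 0.0, 0.0, 6.93, 0]
[-13.53, -5.29, -0.0, 0.0, 0.0, 9.24, 0]
[-16.91, -6.61, -0.0, 0.0, 0.0, 11.55, 0]
[-20.3, -7.93, -0.0, 0.0, 0.0, 13.87, 0]
[-23.68, -9.25, -0.0, 0.0, 0.0, 16.18, 0]
[-27.06, -10.57, -0.0, 0.0, 0.0, 18.49, 0]
[-30.45, -11.9, -0.0, 0.0, 0.0, 20.8, 0]
[-33.11, -12.94, -0.0, 0.0, 0.0, 22.62, 0]
[-35.06, -13.7, -0.0, 0.0, 0.0, 23.95, 0]
[-36.28, -14.18, -0.0, 0.0, 0.0, 24.79, 0]
[-36.79, -14.37, -0.0, 0.0, 0.0, 25.13, 0]
```

Emit:
carry_out(
  targets=[
    [[-0.8,-0.8,-0.4,0,0,0.7,0],[-2.1,-2.2,-1.1,0,0,1.9,0],[-4.0,-4.2,-2.1,0,0,3.7,0],[-6.6,-6.8,-3.4,0,0,6,0],[-9.1,-9.4,-4.7,0,0,8.3,0],[-11.6,-12,-6,0,0,10.6,0],[-14.2,-14.6,-7,0,0,12.9,0],[-16.7,-17.2,-7,0,0,15.2,0],[-19.2,-19.8,-7,0,0,17.6,0],[-21.8,-22.4,-7,0,0,19.9,0],[-24.3,-25,-7,0,0,22.2,0],[-26.8,-27.6,-7,0,0,24.5,0]],
  ],
)

```text
t: 1.1
tcp_pos: [0.3787, 0.2213, 0.3206]
tool_rot: [0.395, 0.919, -0.0, 0.0]
force: [0.9, 0.1, 0.3]
finger_gap: -0.0
gripper_force: 0.0
```

Emit:
carry_out(
  targets=[
    [[-3.4,-1.3,0,0,0,2.3,0],[-6.8,-2.6,0,0,0,4.6,0],[-10.2,-4,0,0,0,6.9,0],[-13.5,-5.3,0,0,0,9.2,0],[-16.9,-6.6,0,0,0,11.6,0],[-20.3,-7.9,0,0,0,13.9,0],[-23.7,-9.3,0,0,0,16.2,0],[-27.1,-10.6,0,0,0,18.5,0],[-30.5,-11.9,0,0,0,20.8,0],[-33.1,-12.9,0,0,0,22.6,0],[-35.1,-13.7,0,0,0,24,0],[-36.8,-14.4,0,0,0,25.1,0]],
  ],
)

```text
t: 2.1
tcp_pos: [0.528, -0.1446, 0.3202]
tool_rot: [0.586, 0.81, -0.0, -0.0]
force: [-0.1, 0.4, -0.3]
finger_gap: -0.006
gripper_force: 0.0
```

```bash
python3 - <<'E'
from h import *
im=cams.snapshot('top');print(cover(im=im));cv2.imwrite('pics/top1.png',cv2.resize(im[150:278,220:390,::-1],(800,600),interpolation=cv2.INTER_CUBIC))
s=manip.sense();print(s['t'],s['tcp_pos'],s['force'],s['finger_gap'])
E
```

```text
(0.5886794303200019, 0.8491373062133789)
2.15 [ 0.5296 -0.1475  0.3203] [ 3.0138 -2.3105  0.0206] 0.0007271621738434239
```

View pics/top1.png

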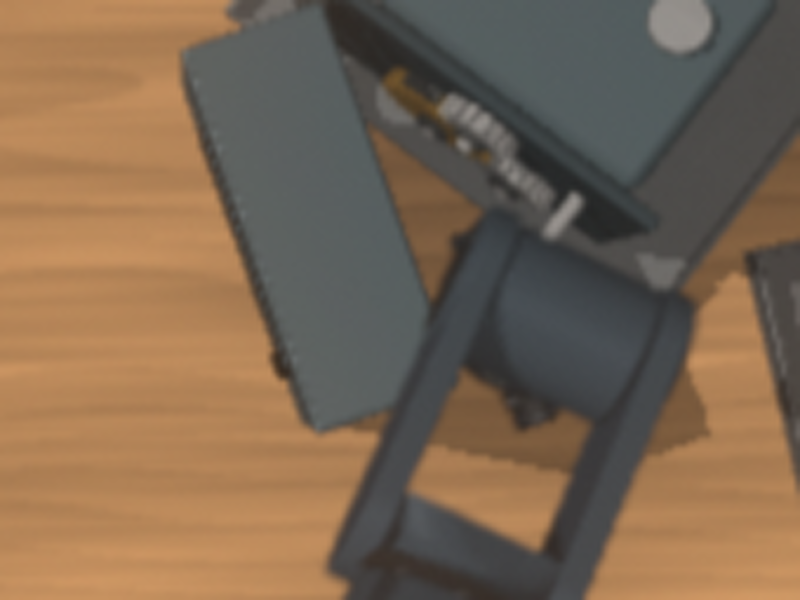

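The crop shows the wrist over the gap just inside the rim and the lid untouched, with its lower corner at (318,430). Next I descend beside the rim and push.

```bash
python3 - <<'E'
from h import *
c=np.array([.233,.58,.25,158.07])
# integrate commanded rounding
def app(c,row):
    y=np.radians(c[3]);return np.array([c[0]+.01*(row[0]*np.cos(y)+row[1]*np.sin(y)),c[1]+.01*(row[0]*np.sin(y)-row[1]*np.cos(y)),c[2]-.01*row[2],c[3]-row[5]])
c=app(c,[-26.8,-27.6,-7,0,0,24.5]);c=app(c,[-36.8,-14.4,0,0,0,25.1]);print(c)
t=pose(.55,.24,-.0115,.24)
P=[c+(t-c)*k for k in(.12,.37,.63,.88,1,1,1)]
plan(c,P)
s=np.clip((np.arange(1,37)/12)/2.5,0,1);w=.17*s*s*(3-2*s)
q=.55+np.cumsum(w)/12;print(q[-1])
Q=[pose(a,.24,-.0115,.24) for a in q]
c=t
for i in(0,12,24):
    print(q[i+11]);plan(c,Q[i:i+12]);c=Q[i+11]
E
```

```text
[  0.5278  -0.142    0.32   108.47  ]
[0.09, 0.01, 0.96, 0.0, 0.0, -0.13, 0]
[0.28, 0.02, 2.96, 0.0, 0.0, -0.41, 0]
[0.48, 0.03, 5.04, 0.0, 0.0, -0.7, 0]
[0.67, 0.05, 7.04, 0.0, 0.0, -0.98, 0]
[0.76, 0.06, 8.0, 0.0, 0.0, -1.12, 0]
[0.76, 0.06, 8.0, 0.0, 0.0, -1.12, 0]
[0.76, 0.06, 8.0, 0.0, 0.0, -1.12, 0]
0.8545833333333333
0.5743100000000001
[0.0, -0.0, -0.0, 0.0, 0.0, 0.0, 0]
[0.01, -0.0, -0.0, 0.0, 0.0, 0.01, 0]
[0.01, -0.0, -0.0, 0.0, 0.0, 0.04, 0]
[0.03, -0.0, -0.0, 0.0, 0.0, 0.08, 0]
[0.06, -0.0, -0.0, 0.0, 0.0, 0.14, 0]
[0.09, -0.0, -0.0, 0.0, 0.0, 0.22, 0]
[0.14, -0.01, -0.0, 0.0, 0.0, 0.33, 0]
[0.2, -0.01, -0.0, 0.0, 0.0, 0.47, 0]
[0.27, -0.01, -0.0, 0.0, 0.0, 0.65, 0]
[0.36, -0.01, -0.0, 0.0, 0.0, 0.86, 0]
[0.46, -0.02, -0.0, 0.0, 0.0, 1.11, 0]
[0.58, -0.02, -0.0, 0.0, 0.0, 1.39, 0]
0.6869444444444445
[0.14, -0.01, -0.0, 0.0, 0.0, 0.33, 0]
[0.29, -0.01, -0.0, 0.0, 0.0, 0.69, 0]
[0.46, -0.02, -0.0, 0.0, 0.0, 1.1, 0]
[0.65, -0.02, -0.0, 0.0, 0.0, 1.54, 0]
[0.85, -0.03, -0.0, 0.0, 0.0, 2.03, 0]
[1.07, -0.03, -0.0, 0.0, 0.0, 2.56, 0]
[1.31, -0.03, -0.0, 0.0, 0.0, 3.12, 0]
[1.56, -0.02, -0.0, 0.0, 0.0, 3.72, 0]
[1.83, -0.02, -0.0, 0.0, 0.0, 4.36, 0]
[2.11, -0.01, -0.0, 0.0, 0.0, 5.03, 0]
[2.4, 0.01, -0.0, 0.0, 0.0, 5.73, 0]
[2.7, 0.02, -0.0, 0.0, 0.0, 6.45, 0]
0.8545833333333333
[0.31, -0.01, -0.0, 0.0, 0.0, 0.75, 0]
[0.64, -0.02, -0.0, 0.0, 0.0, 1.52, 0]
[0.97, -0.03, -0.0, 0.0, 0.0, 2.31, 0]
[1.31, -0.03, -0.0, 0.0, 0.0, 3.11, 0]
[1.64, -0.02, -0.0, 0.0, 0.0, 3.92, 0]
[1.99, -0.01, -0.0, 0.0, 0.0, 4.73, 0]
[2.33, 0.0, -0.0, 0.0, 0.0, 5.55, 0]
[2.66, 0.02, -0.0, 0.0, 0.0, 6.36, 0]
[3.0, 0.04, -0.0, 0.0, 0.0, 7.17, 0]
[3.34, 0.07, -0.0, 0.0, 0.0, 7.98, 0]
[3.68, 0.11, -0.0, 0.0, 0.0, 8.79, 0]
[4.02, 0.14, -0.0, 0.0, 0.0, 9.61, 0]
```

Emit:
carry_out(
  targets=[
    [[0.1,0,1,0,0,-0.1,0],[0.3,0,3,0,0,-0.4,0],[0.5,0,5,0,0,-0.7,0],[0.7,0.1,7,0,0,-1,0],[0.8,0.1,8,0,0,-1.1,0],[0.8,0.1,8,0,0,-1.1,0],[0.8,0.1,8,0,0,-1.1,0],[0.8,0.1,8,0,0,-1.1,0]],
  ],
)

```text
t: 2.82
tcp_pos: [0.5271, -0.1342, 0.2412]
tool_rot: [0.576, 0.817, 0.0, 0.001]
force: [-0.5, -0.5, -0.5]
finger_gap: 0.003
gripper_force: 0.0
```

```bash
python3 - <<'E'
from h import *
print(cover());s=manip.sense();print(s['t'],s['tcp_pos'],s['force'],pose(.55,.24,-.0115,.24))
E
```

```text
(0.5997170372815046, 0.8085245490074158)
2.8667 [ 0.5273 -0.1344  0.2415] [ 0.3486 -0.3156  0.0215] [  0.5259  -0.1346   0.24   109.5873]
```

Emit:
carry_out(
  targets=[
    [[0.01,0,0,0,0,0,0],[0.03,0,0,0,0,0.1,0],[0.06,0,0,0,0,0.1,0],[0.09,0,0,0,0,0.2,0],[0.14,0,0,0,0,0.3,0],[0.2,0,0,0,0,0.5,0],[0.27,0,0,0,0,0.7,0],[0.36,0,0,0,0,0.9,0],[0.46,0,0,0,0,1.1,0],[0.58,0,0,0,0,1.4,0]],
  ],
)

```text
t: 3.7
tcp_pos: [0.5246, -0.1288, 0.2403]
tool_rot: [0.587, 0.81, -0.0, -0.0]
force: [-0.3, -0.6, -0.1]
finger_gap: 0.0
gripper_force: 0.0
```

Emit:
carry_out(
  targets=[
    [[0.14,0,0,0,0,0.3,0],[0.29,0,0,0,0,0.7,0],[0.46,0,0,0,0,1.1,0],[0.65,0,0,0,0,1.5,0],[0.85,0,0,0,0,2.0,0],[1.07,0,0,0,0,2.6,0],[1.31,0,0,0,0,3.1,0],[1.56,0,0,0,0,3.7,0],[1.83,0,0,0,0,4.4,0],[2.11,0,0,0,0,5.0,0],[2.4,0,0,0,0,5.7,0],[2.7,0,0,0,0,6.5,0]],
  ],
)

```text
t: 4.7
tcp_pos: [0.5161, -0.1029, 0.2403]
tool_rot: [0.632, 0.775, -0.0, -0.0]
force: [0.4, 0.1, -0.4]
finger_gap: 0.001
gripper_force: 0.0
```

```bash
python3 - <<'E'
from h import *
print(cover());s=manip.sense();print(s['t'],s['tcp_pos'],s['force'],pose(.687,.24,-.0115,.24))
E
```

```text
(0.7302532025791784, 0.7969262003898621)
4.75 [ 0.5157 -0.1023  0.2403] [ 0.4289  0.2068 -0.2298] [  0.5156  -0.1034   0.24   101.7378]
```

Emit:
carry_out(
  targets=[
    [[0.31,0,0,0,0,0.8,0],[0.64,0,0,0,0,1.5,0],[0.97,0,0,0,0,2.3,0],[1.31,0,0,0,0,3.1,0],[1.64,0,0,0,0,3.9,0],[1.99,0,0,0,0,4.7,0],[2.33,0,0,0,0,5.5,0],[2.66,0,0,0,0,6.4,0],[3.0,0,0,0,0,7.2,0],[3.34,0.1,0,0,0,8,0],[3.68,0.1,0,0,0,8.8,0],[4.02,0.1,0,0,0,9.6,0]],
  ],
)

```text
t: 5.75
tcp_pos: [0.5091, -0.0633, 0.2403]
tool_rot: [0.695, 0.719, 0.0, 0.0]
force: [0.3, -0.7, 0.3]
finger_gap: 0.001
gripper_force: 0.0
```

```bash
python3 - <<'E'
from h import *
print(cover('pics/p5.png'));s=manip.sense();print(s['t'],s['tcp_pos'],s['force'],pose(.8546,.24,-.0115,.24))
# next: back off and up, then across over the lid ahead
c=pose(.8546,.24,-.0115,.24)
P=[]
for k,(dq,d,z) in enumerate([(.008,-.012,.242),(.008,-.016,.248),(0,-.022,.262),(0,-.026,.282),(0,-.028,.302),(0,-.029,.315)]):
    P.append(pose(.8546+dq,.24,d,z))
plan(c,P)
E
```

```text
(0.9081161759980122, 0.7942389845848083)
5.8 [ 0.5088 -0.0627  0.2403] [-0.0977 -0.1837 -0.204 ] [ 0.5088 -0.0637  0.24   92.135 ]
[0.14, -0.01, -0.2, 0.0, 0.0, 0.46, 0]
[-0.26, -0.01, -0.8, 0.0, 0.0, 0.46, 0]
[-1.05, 0.0, -2.2, 0.0, 0.0, -0.0, 0]
[-1.45, 0.0, -4.2, 0.0, 0.0, -0.0, 0]
[-1.65, 0.0, -6.2, 0.0, 0.0, -0.0, 0]
[-1.75, 0.0, -7.5, 0.0, 0.0, -0.0, 0]
```

Emit:
carry_out(
  targets=[
    [[0.1,0,-0.2,0,0,0.4,0],[-0.3,0,-0.8,0,0,0.4,0],[-1,0,-2.2,0,0,0,0],[-1.5,0,-4.2,0,0,0,0],[-1.7,0,-6.2,0,0,0,0],[-1.7,0,-7.5,0,0,0,0]],
  ],
)

```text
t: 6.3
tcp_pos: [0.5107, -0.082, 0.3178]
tool_rot: [0.695, 0.719, 0.001, 0.002]
force: [1.3, -0.6, 0.2]
finger_gap: -0.002
gripper_force: 0.0
```

```bash
python3 - <<'E'
from h import *
print(cover());s=manip.sense();print(s['t'],s['tcp_pos'],s['force'])
c=pose(.8546,.24,-.0285,.315)
# go over the lid to ahead of outer face at q~1.30
t=pose(1.30,.235,.1+.0115+.035,.315)
v=np.r_[.3,.7,np.ones(5),.7,.3];sc=np.cumsum(v)/v.sum();print('step',np.linalg.norm(t[:2]-c[:2])/v.sum(),(t[3]-c[3])/v.sum())
P=[c+(t-c)*k for k in sc]
plan(c,P)
print(t)
E
```

```text
(0.9886183233024874, 0.8959553241729736)
6.35 [ 0.5118 -0.0821  0.3199] [0.8277 0.0788 1.5238]
step 0.03961711202040192 -3.6456485993038377
[1.12, 0.39, -0.0, 0.0, 0.0, 1.09, 0]
[3.74, 1.3, -0.0, 0.0, 0.0, 3.65, 0]
[7.48, 2.6, -0.0, 0.0, 0.0, 7.29, 0]
[11.23, 3.9, -0.0, 0.0, 0.0, 10.94, 0]
[14.97, 5.2, -0.0, 0.0, 0.0, 14.58, 0]
[18.71, 6.5, -0.0, 0.0, 0.0, 18.23, 0]
[22.45, 7.8, -0.0, 0.0, 0.0, 21.87, 0]
[25.07, 8.71, -0.0, 0.0, 0.0, 24.43, 0]
[26.19, 9.1, -0.0, 0.0, 0.0, 25.52, 0]
[ 0.5906  0.1844  0.315  66.6155]
```

Emit:
carry_out(
  targets=[
    [[1.1,0.4,0,0,0,1.1,0],[3.7,1.3,0,0,0,3.6,0],[7.5,2.6,0,0,0,7.3,0],[11.2,3.9,0,0,0,10.9,0],[15,5.2,0,0,0,14.6,0],[18.7,6.5,0,0,0,18.2,0],[22.4,7.8,0,0,0,21.9,0],[25.1,8.7,0,0,0,24.4,0],[26.2,9.1,0,0,0,25.5,0]],
  ],
)

```text
t: 7.1
tcp_pos: [0.5918, 0.1883, 0.3149]
tool_rot: [0.836, 0.549, 0.001, -0.0]
force: [0.6, -0.0, 1.1]
finger_gap: 0.001
gripper_force: 0.0
```

```bash
python3 - <<'E'
from h import *
im=cams.snapshot('top');print(cover(im=im));s=manip.sense();print(s['t'],s['tcp_pos'],s['force'])
cv2.imwrite('pics/p7.png',cv2.resize(im[120:270,190:390,::-1],(800,600),interpolation=cv2.INTER_CUBIC))
E
```

```text
(1.111486267482912, 0.554976761341095)
7.15 [0.5921 0.1888 0.3148] [-0.1799  0.6027 -0.3467]
```

View pics/p7.png

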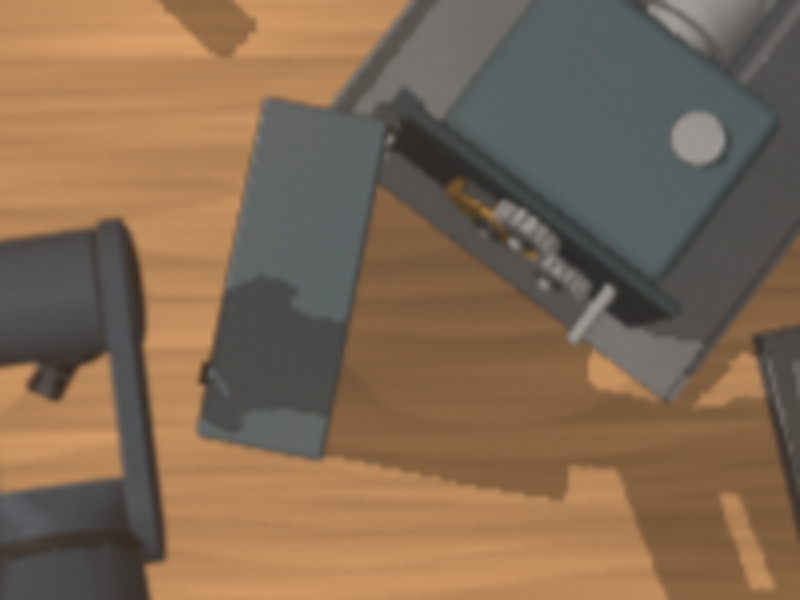

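The lid's corners are at about (387,123), (322,458), (198,434) and (263,99), with the hand's shadow on it. I'll measure the angle from these corners.

```bash
python3 - <<'E'
from h import *
px=lambda c:(np.array(c)+.5)/4+[190,120]-.5
B,C,D,A=[ray('top',px(c),.25)[:2] for c in((387,123),(322,458),(198,434),(263,99))]
u=(C-B)+(D-A);u/=np.linalg.norm(u);n=np.array([u[1],-u[0]])
if n@(A-B)<0:n=-n
print('q',np.radians(-128.9)-np.arctan2(u[1],u[0])+2*np.pi*(u[1]>0),'H',(A+B+C+D)/4-.14*u-.05*n)
# plan brake: cover q(t)=q0+w(t-7.1)
q0,w=1.10,.152
# phase 1: descend at q_h(outer) lead, 7 rows ; hand angle = outer-face angle
c=pose(1.30,.235,.1+.0115+.035,.315); z0=.315
dt=1/12;t=7.15+np.arange(1,13)*dt; print('cover at',q0+w*(t-7.1))
E
```

```text
q 1.098077207906817 H [ 0.7492 -0.041 ]
cover at [1.1203 1.1329 1.1456 1.1583 1.1709 1.1836 1.1963 1.2089 1.2216 1.2343
 1.2469 1.2596]
```

```bash
python3 - <<'E'
from h import *
import h
c=pose(1.30,.235,.1465,.315)
c[:2]+=[.0,.0005]
h.H[:]=[.7487,-.042]
t=pose(1.275,.235,.1115,.24)
P=[c+(t-c)*k for k in(.08,.27,.5,.73,.9,.98,1)]
plan(c,P)
print('next'); tt=np.arange(1,13)/12
w=np.where(tt<.5,.11*tt/.5,.11);q=1.275+np.cumsum(w)/12;print(q[-1])
plan(t,[pose(a,.235,.1115,.24) for a in q])
E
sed -i 's/H=np.array(\[.7482,-.0433\])/H=np.array([.7487,-.042])/' h.py
```

```text
[-0.32, -0.02, 0.6, 0.0, 0.0, -0.11, 0]
[-1.08, -0.07, 2.02, 0.0, 0.0, -0.39, 0]
[-2.0, -0.13, 3.75, 0.0, 0.0, -0.72, 0]
[-2.92, -0.19, 5.48, 0.0, 0.0, -1.05, 0]
[-3.6, -0.23, 6.75, 0.0, 0.0, -1.29, 0]
[-3.92, -0.25, 7.35, 0.0, 0.0, -1.4, 0]
[-4.0, -0.26, 7.5, 0.0, 0.0, -1.43, 0]
next
1.3620833333333333
[0.04, 0.02, -0.0, 0.0, 0.0, 0.09, 0]
[0.11, 0.05, -0.0, 0.0, 0.0, 0.26, 0]
[0.21, 0.1, -0.0, 0.0, 0.0, 0.53, 0]
[0.36, 0.17, -0.0, 0.0, 0.0, 0.88, 0]
[0.54, 0.26, -0.0, 0.0, 0.0, 1.31, 0]
[0.75, 0.37, -0.0, 0.0, 0.0, 1.84, 0]
[0.96, 0.48, -0.0, 0.0, 0.0, 2.36, 0]
[1.17, 0.59, -0.0, 0.0, 0.0, 2.89, 0]
[1.38, 0.71, -0.0, 0.0, 0.0, 3.41, 0]
[1.59, 0.82, -0.0, 0.0, 0.0, 3.94, 0]
[1.8, 0.94, -0.0, 0.0, 0.0, 4.46, 0]
[2.0, 1.06, -0.0, 0.0, 0.0, 4.99, 0]
```

Emit:
carry_out(
  targets=[
    [[-0.3,0,0.6,0,0,-0.1,0],[-1.1,-0.1,2,0,0,-0.4,0],[-2,-0.1,3.8,0,0,-0.7,0],[-2.9,-0.2,5.5,0,0,-1,0],[-3.6,-0.2,6.8,0,0,-1.3,0],[-3.9,-0.3,7.4,0,0,-1.4,0],[-4,-0.3,7.5,0,0,-1.4,0]],
  ],
)

```text
t: 7.73
tcp_pos: [0.5709, 0.1469, 0.2386]
tool_rot: [0.83, 0.558, -0.002, -0.001]
force: [-0.6, -0.3, 1.0]
finger_gap: -0.001
gripper_force: 0.0
```

Emit:
carry_out(
  targets=[
    [[0.04,0,0,0,0,0.1,0],[0.11,0.1,0,0,0,0.3,0],[0.21,0.1,0,0,0,0.5,0],[0.36,0.2,0,0,0,0.9,0],[0.54,0.3,0,0,0,1.3,0],[0.75,0.4,0,0,0,1.8,0]],
  ],
)

```text
t: 8.23
tcp_pos: [0.5795, 0.1548, 0.2408]
tool_rot: [0.838, 0.546, 0.0, 0.0]
force: [-0.2, -0.4, 0.1]
finger_gap: 0.001
gripper_force: 0.0
```

```bash
python3 - <<'E'
from h import *
im=cams.snapshot('top');print(cover(im=im));s=manip.sense();print(s['t'],s['tcp_pos'],s['force'],pose(1.307,.235,.1115,.24))
cv2.imwrite('pics/p8.png',cv2.resize(im[120:270,190:390,::-1],(800,600),interpolation=cv2.INTER_CUBIC))
E
```

```text
(1.2757156753335706, 0.5499939322471619)
8.2833 [0.5798 0.1551 0.2406] [0.7304 0.196  0.7082] [ 0.5786  0.1548  0.24   66.2144]
```

View pics/p8.png

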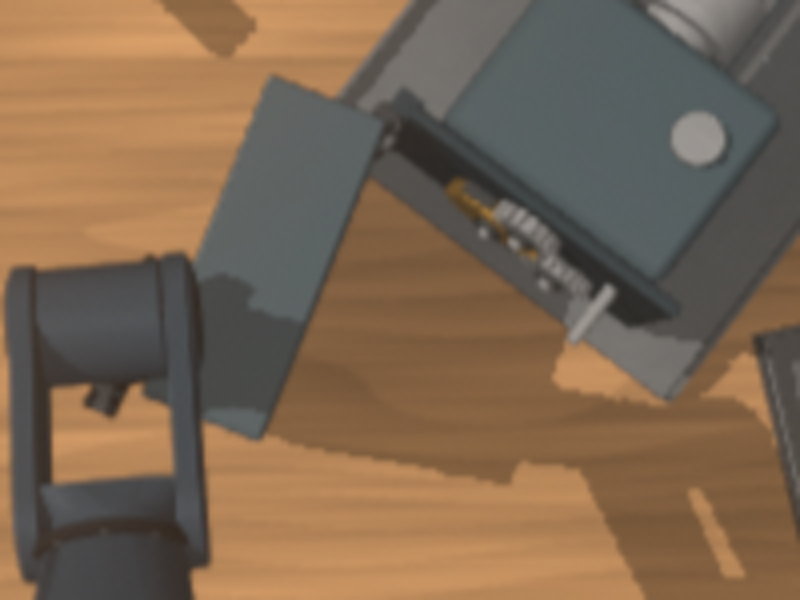

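The lid's inner edge now runs from (384,124) to (260,438), so q ≈ 1.28. The hand is just ahead of the outer face. I'll now ease it down.

```bash
cat > brake.py <<'E'
from h import *
import sys
q0,w0,qe,a,b=map(float,sys.argv[1:6])  # smoothstep decel from q0,w0 to qe; print rows a..b
N=round((qe-q0)*2/w0*12);s=np.arange(N+1)/N
q=q0+(qe-q0)*2*(s-s**3+s**4/2)
q=np.r_[q,[qe]*12];a,b=int(a),int(b);print(N,q[a],q[b],(q[b]-q[b-1])*12)
plan(pose(q[a],.235,.1115,.24),[pose(x,.235,.1115,.24) for x in q[a+1:b+1]])
E
python3 brake.py 1.307 .12 1.571 0 12; python3 brake.py 1.307 .12 1.571 12 24
```

```text
53 1.307 1.4211125140533256 0.10509851756819177
[0.23, 0.11, -0.0, 0.0, 0.0, 0.57, 0]
[0.47, 0.23, -0.0, 0.0, 0.0, 1.14, 0]
[0.7, 0.34, -0.0, 0.0, 0.0, 1.71, 0]
[0.92, 0.46, -0.0, 0.0, 0.0, 2.27, 0]
[1.15, 0.58, -0.0, 0.0, 0.0, 2.83, 0]
[1.37, 0.7, -0.0, 0.0, 0.0, 3.38, 0]
[1.58, 0.82, -0.0, 0.0, 0.0, 3.93, 0]
[1.8, 0.94, -0.0, 0.0, 0.0, 4.47, 0]
[2.01, 1.06, -0.0, 0.0, 0.0, 5.0, 0]
[2.21, 1.18, -0.0, 0.0, 0.0, 5.52, 0]
[2.41, 1.3, -0.0, 0.0, 0.0, 6.04, 0]
[2.6, 1.42, -0.0, 0.0, 0.0, 6.54, 0]
53 1.4211125140533256 1.5081673802902509 0.06987925020033448
[0.2, 0.1, -0.0, 0.0, 0.0, 0.49, 0]
[0.4, 0.19, -0.0, 0.0, 0.0, 0.97, 0]
[0.59, 0.29, -0.0, 0.0, 0.0, 1.44, 0]
[0.77, 0.38, -0.0, 0.0, 0.0, 1.89, 0]
[0.95, 0.47, -0.0, 0.0, 0.0, 2.33, 0]
[1.12, 0.56, -0.0, 0.0, 0.0, 2.75, 0]
[1.28, 0.65, -0.0, 0.0, 0.0, 3.16, 0]
[1.44, 0.74, -0.0, 0.0, 0.0, 3.56, 0]
[1.59, 0.82, -0.0, 0.0, 0.0, 3.94, 0]
[1.73, 0.9, -0.0, 0.0, 0.0, 4.3, 0]
[1.87, 0.98, -0.0, 0.0, 0.0, 4.65, 0]
[2.0, 1.06, -0.0, 0.0, 0.0, 4.99, 0]
```

Emit:
carry_out(
  targets=[
    [[0.23,0.11,0,0,0,0.6,0],[0.47,0.23,0,0,0,1.1,0],[0.7,0.34,0,0,0,1.7,0],[0.92,0.46,0,0,0,2.3,0],[1.15,0.58,0,0,0,2.8,0],[1.37,0.7,0,0,0,3.4,0],[1.58,0.82,0,0,0,3.9,0],[1.8,0.94,0,0,0,4.5,0],[2.0,1.06,0,0,0,5,0],[2.2,1.18,0,0,0,5.5,0],[2.4,1.3,0,0,0,6,0],[2.6,1.42,0,0,0,6.5,0]],
  ],
)

```text
t: 9.28
tcp_pos: [0.6027, 0.1726, 0.2403]
tool_rot: [0.868, 0.497, -0.0, -0.0]
force: [0.8, 0.0, 0.3]
finger_gap: -0.002
gripper_force: 0.0
```

Emit:
carry_out(
  targets=[
    [[0.2,0.1,0,0,0,0.5,0],[0.4,0.19,0,0,0,1,0],[0.59,0.29,0,0,0,1.4,0],[0.77,0.38,0,0,0,1.9,0],[0.95,0.47,0,0,0,2.3,0],[1.12,0.56,0,0,0,2.8,0],[1.28,0.65,0,0,0,3.2,0],[1.44,0.74,0,0,0,3.6,0],[1.59,0.82,0,0,0,3.9,0],[1.73,0.9,0,0,0,4.3,0],[1.87,0.98,0,0,0,4.7,0],[2.0,1.06,0,0,0,5,0]],
  ],
)

```text
t: 10.28
tcp_pos: [0.6219, 0.1844, 0.2403]
tool_rot: [0.888, 0.459, -0.0, -0.0]
force: [-0.4, 0.5, -0.3]
finger_gap: -0.001
gripper_force: 0.0
```

```bash
python3 - <<'E'
from h import *
im=cams.snapshot('top');print(cover(im=im));s=manip.sense();print(s['t'],s['tcp_pos'],s['force'],pose(1.508,.235,.1115,.24))
cv2.imwrite('pics/p10.png',cv2.resize(im[120:270,190:390,::-1],(800,600),interpolation=cv2.INTER_CUBIC))
E
python3 brake.py 1.307 .12 1.571 24 36;python3 brake.py 1.307 .12 1.571 36 48
```

```text
(1.5053620672366939, 0.5182018876075745)
10.3333 [0.6223 0.1845 0.2403] [-0.0654  0.2503 -0.7358] [ 0.6213  0.1848  0.24   54.698 ]
53 1.5081673802902509 1.5563702394061907 0.03049726778380002
[0.13, 0.06, -0.0, 0.0, 0.0, 0.32, 0]
[0.25, 0.12, -0.0, 0.0, 0.0, 0.62, 0]
[0.37, 0.18, -0.0, 0.0, 0.0, 0.9, 0]
[0.48, 0.23, -0.0, 0.0, 0.0, 1.17, 0]
[0.58, 0.28, -0.0, 0.0, 0.0, 1.43, 0]
[0.68, 0.33, -0.0, 0.0, 0.0, 1.66, 0]
[0.77, 0.38, -0.0, 0.0, 0.0, 1.89, 0]
[0.85, 0.42, -0.0, 0.0, 0.0, 2.09, 0]
[0.93, 0.46, -0.0, 0.0, 0.0, 2.28, 0]
[1.0, 0.5, -0.0, 0.0, 0.0, 2.46, 0]
[1.06, 0.53, -0.0, 0.0, 0.0, 2.62, 0]
[1.12, 0.56, -0.0, 0.0, 0.0, 2.76, 0]
53 1.5563702394061907 1.5705775922912684 0.0036034305132970346
[0.05, 0.03, -0.0, 0.0, 0.0, 0.13, 0]
[0.1, 0.05, -0.0, 0.0, 0.0, 0.25, 0]
[0.15, 0.07, -0.0, 0.0, 0.0, 0.35, 0]
[0.18, 0.09, -0.0, 0.0, 0.0, 0.45, 0]
[0.22, 0.1, -0.0, 0.0, 0.0, 0.53, 0]
[0.24, 0.12, -0.0, 0.0, 0.0, 0.6, 0]
[0.27, 0.13, -0.0, 0.0, 0.0, 0.65, 0]
[0.29, 0.14, -0.0, 0.0, 0.0, 0.7, 0]
[0.3, 0.15, -0.0, 0.0, 0.0, 0.74, 0]
[0.32, 0.15, -0.0, 0.0, 0.0, 0.77, 0]
[0.33, 0.16, -0.0, 0.0, 0.0, 0.8, 0]
[0.33, 0.16, -0.0, 0.0, 0.0, 0.81, 0]
```

View pics/p10.png

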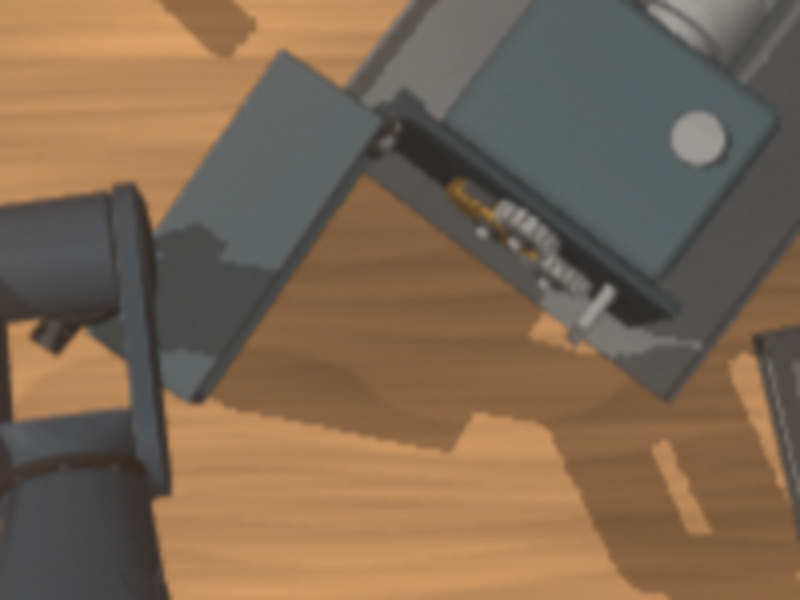

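The lid's inner edge runs from (384,122) to about (193,401), giving q ≈ 1.50. The hand is at 1.508, so it is in light contact and braking.

Emit:
carry_out(
  targets=[
    [[0.14,0.07,0,0,0,0.3,0],[0.27,0.13,0,0,0,0.7,0],[0.4,0.19,0,0,0,1,0],[0.52,0.25,0,0,0,1.3,0],[0.63,0.3,0,0,0,1.5,0],[0.73,0.35,0,0,0,1.8,0],[0.83,0.41,0,0,0,2,0],[0.92,0.45,0,0,0,2.3,0],[1.0,0.49,0,0,0,2.5,0],[1.08,0.54,0,0,0,2.7,0],[1.15,0.57,0,0,0,2.8,0],[1.21,0.6,0,0,0,3,0]],
  ],
)

```text
t: 11.33
tcp_pos: [0.6338, 0.1908, 0.2403]
tool_rot: [0.9, 0.436, 0.0, 0.0]
force: [0.6, -0.2, 0.1]
finger_gap: -0.005
gripper_force: 0.0
```

Emit:
carry_out(
  targets=[
    [[0.06,0.03,0,0,0,0.1,0],[0.11,0.05,0,0,0,0.3,0],[0.16,0.08,0,0,0,0.4,0],[0.21,0.1,0,0,0,0.5,0],[0.25,0.12,0,0,0,0.6,0],[0.28,0.14,0,0,0,0.7,0],[0.31,0.15,0,0,0,0.8,0],[0.34,0.16,0,0,0,0.8,0],[0.36,0.17,0,0,0,0.9,0],[0.38,0.18,0,0,0,0.9,0],[0.39,0.19,0,0,0,1,0],[0.4,0.19,0,0,0,1,0]],
  ],
)

```text
t: 12.33
tcp_pos: [0.6377, 0.1927, 0.2403]
tool_rot: [0.904, 0.428, 0.0, 0.0]
force: [0.2, -0.6, 0.2]
finger_gap: 0.0
gripper_force: 0.0
```

```bash
python3 - <<'E'
from h import *
im=cams.snapshot('top');print(cover(im=im));s=manip.sense();print(s['t'],s['tcp_pos'],s['force'],pose(1.578,.235,.1115,.24))
cv2.imwrite('pics/p12.png',cv2.resize(im[120:270,190:390,::-1],(800,600),interpolation=cv2.INTER_CUBIC))
E
```

```text
(1.58559332412597, 0.5040891170501709)
12.3833 [0.6377 0.1927 0.2403] [-0.156  -1.0393  0.5427] [ 0.6375  0.1932  0.24   50.6873]
```

View pics/p12.png

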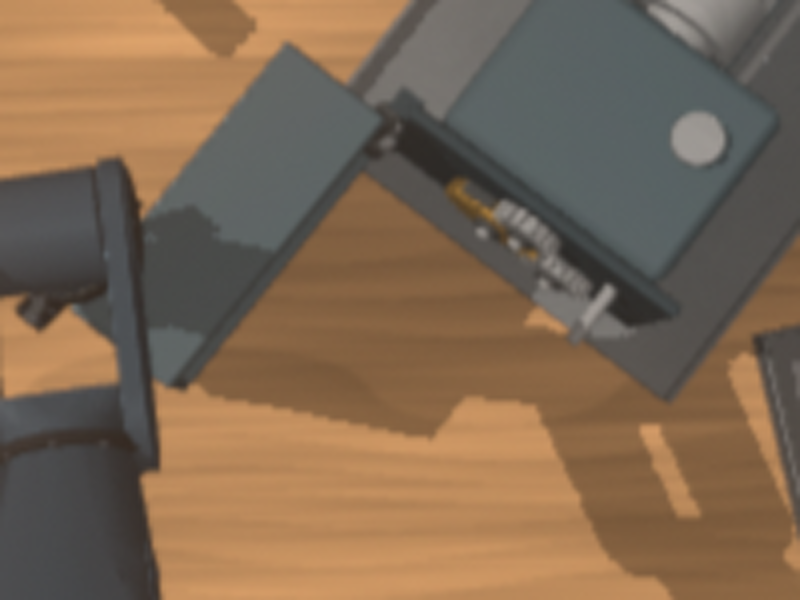

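The cover now stands about square, with the lid's edge running from (383,122) to (172,384) and the hand at its outer face. I'll let it settle, back off slowly and measure the drift.

Emit:
carry_out(
  targets=[
    [[0,0,0,0,0,0,0],[0,0,0,0,0,0,0],[0,0,0,0,0,0,0],[0,0,0,0,0,0,0],[0.05,0,0,0,0,0,0],[0.15,0,0,0,0,0,0],[0.3,0,0,0,0,0,0],[0.6,0,0,0,0,0,0],[1,0,0,0,0,0,0],[1.5,0,0,0,0,0,0],[2,0,0,0,0,0,0],[2.5,0,0,0,0,0,0]],
  ],
)

```text
t: 13.38
tcp_pos: [0.654, 0.2126, 0.2403]
tool_rot: [0.904, 0.428, 0.0, -0.0]
force: [-0.8, -0.4, 0.2]
finger_gap: -0.0
gripper_force: 0.0
```

```bash
cat > look.py <<'E'
from h import *
import sys
s=manip.sense();im=cams.snapshot('top');np.save(sys.argv[1],im);print(s['t'],cover(im=im))
# straight line fit to the lid's inner edge, sub-pixel: brightness step across the edge
g=cv2.GaussianBlur(cv2.cvtColor(im,cv2.COLOR_RGB2LAB).astype(np.float32),(0,0),.7)
ref=np.array(json.load(open('ref.json')))
D=np.abs(g-ref).max(2).astype(np.float32)
def edge(q,lo=.03,hi=.12,b=0,sg=-1):
    u,n=un(q);R=[]
    for r in np.arange(lo,hi,.004):
        o=np.arange(-.02,.02,.0005);p=np.array([proj(np.r_[H+r*u+(b+x)*n,.25]) for x in o]).astype(np.float32)
        v=cv2.remap(g[...,0],p[:,0].copy(),p[:,1].copy(),cv2.INTER_LINEAR)[:,0]
        R.append((r,o[np.abs(np.gradient(v)).argmax()]))
    R=np.array(R);k=np.polyfit(R[:,0],R[:,1],1);res=R[:,1]-np.polyval(k,R[:,0]);m=np.abs(res)<.003
    k=np.polyfit(R[m,0],R[m,1],1);return q+np.arctan(k[0]),k[1],m.sum(),len(m)
print('inner',edge(1.57,.03,.26),'outer',edge(1.57,.02,.26,.1))
E
python3 look.py a.npy
```

```text
13.3833 (1.5821477420159922, 0.5161369442939758)Traceback (most recent call last):
  File "look.py", line 16, in <module>
    print('inner',edge(1.57,.03,.26),'outer',edge(1.57,.02,.26,.1))
                  ~~~~^^^^^^^^^^^^^^
  File "look.py", line 11, in edge
    o=np.arange(-.02,.02,.0005);p=np.array([proj(np.r_[H+r*u+(b+x)*n,.25]) for x in o]).astype(np.float32)
                                            ~~~~^^^^^^^^^^^^^^^^^^^^^^^^^^
  File "h.py", line 24, in proj
    c=cams.camera_info(n);K=np.array(c['K']);T=np.array(c['T']); x=K@(T[:3,:3].T@(np.asarray(p)-T[:3,3])); return x[:2]/x[2]
ValueError: time passes only in moves, steps and waits
```

Emit:
carry_out(
  targets=[
    [[0.5,0,0,0,0,0,0],[1.2,0,0,0,0,0,0],[2.2,0,-0.3,0,0,0,0],[3.4,0,-1,0,0,0,0],[4.6,0,-2,0,0,0,0],[5.8,0,-3,0,0,0,0],[7,0,-4,0,0,0,0],[8.2,0,-5,0,0,0,0],[9.2,0,-5.6,0,0,0,0],[9.8,0,-5.9,0,0,0,0],[10,0,-6,0,0,0,0],[10,0,-6,0,0,0,0]],
  ],
)

```text
t: 14.43
tcp_pos: [0.7169, 0.2898, 0.2999]
tool_rot: [0.904, 0.428, -0.0, 0.0]
force: [-0.6, -0.5, -0.2]
finger_gap: -0.001
gripper_force: 0.0
```

```bash
python3 look.py b.npy
```

```text
14.4333 (1.5701280330696727, 0.09135191142559052)Traceback (most recent call last):
  File "look.py", line 16, in <module>
    print('inner',edge(1.57,.03,.26),'outer',edge(1.57,.02,.26,.1))
                  ~~~~^^^^^^^^^^^^^^
  File "look.py", line 11, in edge
    o=np.arange(-.02,.02,.0005);p=np.array([proj(np.r_[H+r*u+(b+x)*n,.25]) for x in o]).astype(np.float32)
                                            ~~~~^^^^^^^^^^^^^^^^^^^^^^^^^^
  File "h.py", line 24, in proj
    c=cams.camera_info(n);K=np.array(c['K']);T=np.array(c['T']); x=K@(T[:3,:3].T@(np.asarray(p)-T[:3,3])); return x[:2]/x[2]
ValueError: time passes only in moves, steps and waits
```

```bash
sed -i "s/^def ray/import functools\nclass _C:\n    snapshot=staticmethod(cams.snapshot)\n    camera_info=staticmethod(functools.lru_cache(None)(cams.camera_info))\ncams=_C\ndef ray/" h.py
python3 - <<'E'
import sys;sys.argv=['x']
src=open('look.py').read()
for f in('a.npy','b.npy'):
    exec(src.replace("s=manip.sense();im=cams.snapshot('top');np.save(sys.argv[1],im);print(s['t'],cover(im=im))",f"im=np.load('{f}')"))
E
```

```text
inner (np.float64(1.55489125963947), np.float64(-0.0036309523809523736), np.int64(3), 58) outer (np.float64(1.6013662111225666), np.float64(-0.0015304205597251534), np.int64(35), 60)
inner (np.float64(1.5832632290105633), np.float64(-0.009863115449915099), np.int64(3), 58) outer (np.float64(1.5765920134329585), np.float64(0.00015695563582478352), np.int64(60), 60)
```

Emit:
carry_out(
  targets=[
    [[0,-1,-0.5,0,0,0,0],[-0.3,-3,-1.5,0,0,0,0],[-1,-6,-2.5,0,0,0,0],[-2,-9,-3,0,0,0,0],[-3,-12,-3,0,0,0,0],[-4,-15,-3,0,0,0,0],[-5,-18,-3,0,0,0,0],[-6,-21,-3,0,0,0,0],[-7,-24,-3,0,0,0,0],[-7.5,-26,-3,0,0,0,0],[-8,-27.5,-3,0,0,0,0],[-8,-28,-3,0,0,0,0]],
  ],
)

```text
t: 15.48
tcp_pos: [0.4464, 0.4054, 0.3307]
tool_rot: [0.903, 0.429, -0.001, -0.0]
force: [0.0, -0.1, 0.1]
finger_gap: 0.0
gripper_force: 0.0
```

```bash
python3 look.py c.npy; python3 -c "
import numpy as np,cv2
im=np.load('c.npy');cv2.imwrite('pics/p15.png',cv2.resize(im[100:280,170:410,::-1],(800,600),interpolation=cv2.INTER_CUBIC))"
```

```text
15.4833 (1.579302313374276, 0.8892686367034912)Traceback (most recent call last):
  File "look.py", line 16, in <module>
    print('inner',edge(1.57,.03,.26),'outer',edge(1.57,.02,.26,.1))
                  ~~~~^^^^^^^^^^^^^^
  File "look.py", line 15, in edge
    k=np.polyfit(R[m,0],R[m,1],1);return q+np.arctan(k[0]),k[1],m.sum(),len(m)
    raise TypeError("expected non-empty vector for x")
TypeError: expected non-empty vector for x
```

View pics/p15.png

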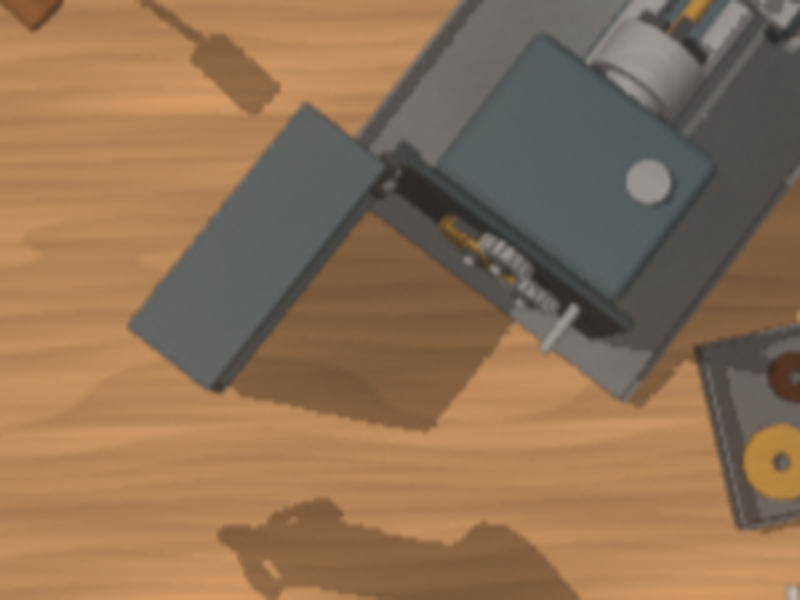

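The lid is fully visible with corners at (306,103), (385,160), (212,389) and (129,325). It stands square with the arm clear. I'll wait and check for drift.

Emit:
carry_out(
  targets=[
    [[0,0,0,0,0,0,0],[0,0,0,0,0,0,0],[0,0,0,0,0,0,0],[0,0,0,0,0,0,0],[0,0,0,0,0,0,0],[0,0,0,0,0,0,0],[0,0,0,0,0,0,0],[0,0,0,0,0,0,0],[0,0,0,0,0,0,0],[0,0,0,0,0,0,0],[0,0,0,0,0,0,0],[0,0,0,0,0,0,0]],
  ],
)

```text
t: 16.53
tcp_pos: [0.4496, 0.405, 0.3303]
tool_rot: [0.904, 0.428, 0.0, -0.0]
force: [0.9, 0.4, 0.7]
finger_gap: -0.0
gripper_force: 0.0
```

```bash
sed -i "s/print('inner'.*/print('outer',edge(1.57,.02,.26,.1))/" look.py; python3 look.py d.npy
python3 - <<'E'
src=open('look.py').read()
exec(src.replace("s=manip.sense();im=cams.snapshot('top');np.save(sys.argv[1],im);print(s['t'],cover(im=im))","im=np.load('c.npy')"))
c,d=[np.load(f).astype(int)[150:240,200:300] for f in('c.npy','d.npy')]
print('pixdiff',np.abs(c-d).mean(),np.abs(c-d).max())
px=lambda p:(np.array(p)+.5)*.3+[170,100]-.5
A,B,C,D=[ray('top',px(p),.25)[:2] for p in((306,103),(385,160),(212,389),(129,325))]
for e in(D-A,C-B): print('q',np.radians(-128.9+360)-np.arctan2(e[1],e[0]))
E
```

```text
16.5333 (1.5795755007472503, 0.890081524848938)
outer (np.float64(1.580113575698987), np.float64(-0.0002290543669537662), np.int64(60), 60)
outer (np.float64(1.5801830322851957), np.float64(-0.0002553070297304634), np.int64(60), 60)
pixdiff 0.3549259259259259 4
q 1.5757060573020496
q 1.5521244243176011
```

```bash
python3 -c "
from station import sign_off
print(sign_off())"
```

```text
the job is handed in; nothing more can be done
None
```

The gear cover stands open at about 1.58 rad by the camera (goal 1.571). It showed no drift over the last second, the hand is clear, and I handed the job in at about 16.6 s.

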